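Move the clipped cutting board one hole along its rail

TASK

The glass measuring cup needs elbow room: first lift the loose yellow cap off the lock plunger and set it, open side down as it is, fully into the small orange holder and let it go. Then pull the red plunger knob up, slide the section with the clipped cutting board along its rail to the next hole on the side towards the blue pot lid, and let the pin drop fully home there. Finish while still holding the knob in the gripper with the pin held fully down in that hole, and leave the pot lid, measuring cup, spoon rest and paddle where they are.

Things in the scene. Friction and masses are not known exactly. Their poses are not given: they have to be found in the camera images.
- rail: Fixed clip rail: aluminium square tube 250 mm long (along its own y), 36 mm wide, top face 50 mm above the table, on two black feet (each 100 mm along x, 30 mm along y, 20 mm high, at y = +-110 mm). Origin on the table under the middle of the tube; z up. Five round holes in the top face, 40 mm apart along y, at y = -80, -40, 0, 40, 80 mm.
- section (a joint): Position of the sliding section along the rail's own +y, m; 0 = at the middle hole, where it starts locked; travel +-0.085; holes every 0.040. It drags with about 1.5 N of friction when unlocked and has 2 mm of play either way when locked. Its grey collar around the tube has the plunger in its centre: 50 mm along the rail's x, 44 mm along y, flat top 56.5 mm above the table.
- board (a point): Centre of the top edge of the green plastic cutting board held upright by a spring clip on the sliding section's side arm: 150 mm long along the rail's x, 9 mm thick along y, 130 mm high, top edge 150 mm above the table. The board moves with the section; this point lies 90 mm in the rail's +y and 115 mm in its +x from the plunger's axis.
- plunger (a joint): Height of the lock plunger above its fully home position, m: 0 = pin fully down in a hole (10 mm deep), about 0.010 = pin resting on top of the tube between holes, 0.014 = end of its lift. A spring pushes it down with 4.4 N at 0 and 7.2 N at 0.014. The pin is 8 mm thick with a round end, the holes are 12 mm wide.
- knob (a point): Centre of the part of the red plunger knob to grip, on the plunger's vertical axis; the knob is a plain upright cylinder 23 mm across, 32 mm high, from 18 mm below to 14 mm above this point; this point is 88 mm above the table when the pin is home, and moves with the plunger and the section. At the start the cap covers the knob.
- cap: Loose yellow plastic cap, an upside-down cup: 38 mm outer diameter, 53 mm high, 3 mm wall, 4 mm closed top, open underneath (49 mm deep inside); about 30 g. Origin at the centre of its open lower rim, z up. It starts over the plunger knob, standing on the flat top of the section's grey collar (rim 56.5 mm above the table), with 4.5 mm of room around the knob, and must rise 46 mm to clear it.
- holder: Fixed orange round cap holder on the table: 53 mm outer diameter, rim 16 mm above the table, round recess 45 mm across with its floor 4 mm above the table, on a 68 mm disc foot 3 mm thick. Origin on the table at its centre, z up.
- pot_lid: Blue enamel pot lid lying dome up, 154 mm across, 48 mm high with its black knob; origin at the centre of its underside. It lies beyond one end of the rail (either end); leave it there.
- measuring_cup: Glass measuring cup, 84 mm across, 95 mm high, handle reaching 71 mm to its +y; origin at the centre of its underside. It stands beyond the other end of the rail; leave it there.
- spoon_rest: White ceramic spoon rest, dish 92 mm across, 18 mm high, tab reaching 85 mm to its -x; origin under the dish's centre; leave it there.
- paddle: Wooden paddle lying flat, 314 mm long along its x (from -159 to +155 mm), 60 mm wide, 17 mm high; origin on the table under it; leave it there.
Mind the look-alikes: they are no part of the job. There is more than one size of the cap; the one meant has the size given above. Several things have the shape of the holder; the one meant has the colours described above.

How it is judged:
On the way, in this order (a step that is already met when the one before it is completed fails the run):
1. the cap stands open side down in the holder, let go (horizontal distance between cap and holder below 0.007 m and z of cap in the frame of holder below 0.008 m and angle between cap's own z axis and vertical below 0.15 rad and contact force between the fingers and cap below 0.1 N and linear speed of cap below 0.03 m/s), for 0.2 s.
2. the plunger is pulled up clear of the starting hole, by the fingers (value of joint plunger above 0.0095 m and contact force between the fingers and plunger above 1 N), for 0.05 s.
At the end, for the whole second after the job is handed in: Section at the next hole on the pot lid's side (within 4 mm), plunger within 2 mm of home, fingers holding the knob (over 4 N); cap in the holder, untouched: centred within 7 mm, rim under 8 mm above the holder's base, upright within 0.15 rad (horizontal distance between cap and holder below 0.007 m and z of cap in the frame of holder below 0.008 m and angle between cap's own z axis and vertical below 0.15 rad and ((y of pot_lid in the frame of rail above 0 m and value of joint section between 0.036 and 0.044 m) or (y of pot_lid in the frame of rail below 0 m and value of joint section between -0.044 and -0.036 m)) and value of joint plunger below 0.002 m and contact force between the fingers and plunger above 4 N and contact force between the fingers and cap below 0.1 N); the arm keeps its last pose, push and grip.
It fails at once if the pot lid is moved by more than 20 mm (distance of pot_lid from where it was at the start of the episode above 0.02 m).
It fails at once if the measuring cup is moved by more than 20 mm (distance of measuring_cup from where it was at the start of the episode above 0.02 m).
It fails at once if the spoon rest is moved by more than 20 mm (distance of spoon_rest from where it was at the start of the episode above 0.02 m).
It fails at once if the paddle is moved by more than 20 mm (distance of paddle from where it was at the start of the episode above 0.02 m).
It also fails if it takes over 51 s, if anything falls off the work surface, if the arm or the gripper's body presses on something with over 40 N, if the wrist force passes 120 N, or if a joint passes its speed limit or range.

ROBOT

A 6-joint arm with a two-finger parallel gripper is mounted at the origin on the work surface. World frame = base frame: x ahead of the robot, y to its left, z up, the work surface at z = 0. Lengths are in m, angles in rad, forces in N, time in s.
With the tool pointing down it reaches from about 0.375 to 0.9 m from the base axis. Payload 3.1 kg.
Tool frame: the origin (TCP) lies on the centre line of the jaws, within the pads' length; the fingertips stand 8 mm ahead of it and the grasp point (between the pads) lies 11 mm behind it; z points along the fingers, y is the line along which they close (so a half turn about z gives the same grasp; the last joint's range is limited). The gripper opens to 85 mm and grips with 20 to 120 N. Pads are 22 mm wide; open, the fingers measure 114 mm over their backs; the gripper's body (76 mm by 85 mm) begins 54 mm behind the grasp point. The pads swing forward as they close: fully open they stand 13 mm farther back than shut.
Start: joints at [-0.178, 0.527, 1.433, -0, 1.181, -0.178], TCP at [0.625, 0, 0.239] pointing down, gripper open.
Joint ranges: [-3.08, 3.08], [-0.75, 2.2], [0.22, 2.44], [-1.43, 4.57], [0, 2.65], [-2.85, 2.85]. Speed limits (rad/s): [2.79, 2.79, 3.14, 3.14, 3.14, 3.14].

INTERFACE

Orientations are given as a unit quaternion [x, y, z, w].
In Python, from station import * gives the robot as it stands.
- The arm moves only by the tool play_rows, never from a script. Its argument "rows" is a list of rows, each a list of 3 entries, a list of its own where there are three numbers: the turn, a rotation vector about the tool's x, y, z in degrees, then the shift along the tool's x, y, z in mm, then the closure, from 0 (fully open) to 1 (shut). In form: [[[ax, ay, az], [dx, dy, dz], jaw], ...]. A call has 1 to 12 rows; each row shifts and turns the commanded pose from where the row before left it, along the tool's axes as they then stand; what a row does not reach is not made up. A row lasts 1/12 s, in which the tool goes at most 41.7 mm and 7.16 degrees, less where a joint would pass 70% of its speed; a pose out of reach is approached as far as the arm can. A call with a gripper value outside its range is refused whole. The fingers move at their own pace and stop on an object; "grip_force" is the grip in N (left out, the last holds). Time passes only in rows, so rows that do not move let the fingers close. It gives the time, the measured TCP pose, the force, the opening and the grip force at its end, in the units of the state.
- sense(): the state, without advancing time (a new reading comes with each control period).
- snapshot(name): name is "scene" or "side" or "wrist"; returns (picture, depth): 400x640x3 uint8, red, green, blue; 400x640 float32, m along the optical axis (not along the pixel's ray), 0 where there is no reading.
- get_calibration(name): a dict with "vfov" (degrees; the focal length in pixels is half the picture's height over the tangent of half this angle, whatever the lens; pixels are square), "cx", "cy" (the principal point, pixels), "k1" (the pictures are not rectified: a ray, as slopes to the right and down, at radius r is drawn at 1 + k1 r^2 times it, then the intrinsics apply), "xyz" and "attitude" of the camera in the world. Camera axes: x right, y down, z forward; pixel columns grow to the right and rows downward; lengths in m; the calibration is good to about 2 mm. A picture is of the moment at which its call begins: read the wrist's pose just before it. get_calibration takes no time and is no camera call; for the wrist camera it gives the pose at the moment of the call.
- sign_off(): hands the job in; it is judged then, once.
The state is a dict: "t": time; "q": joint angles; "qd": joint speeds; "tau": joint torques, N m; "tcp_pos": TCP position; "tool_rot": TCP orientation; "force": force on the tool from outside, world axes, zero at the start; "ft_torque": the same for the moment, N m; "finger_gap": opening from 0.0 (shut) to 1.0 (fully open); "gripper_force": force on a finger pad.
Only numpy, scipy, OpenCV 4.12 (cv2) and the standard library are available. Lean on these libraries where they do the work, as an engineer would, in place of code of your own. Each camera call takes 0.05 s, during which the arm holds its last target. There are 200 camera calls.

## Working session

There is one attempt and no reset: what is moved stays moved. The work goes in short steps, Python scripts to look and compute and a tool call to move; the robot and the scene stay as the last step left them, time stands still between calls to the robot, and variables do not carry over. Pictures are saved under pics/ and viewed, at most 10 in all, crops included, and the job is handed in when it is done.

Besides the shell and the picture viewer there is one more tool, called after ">>>" as name(argument=value, ...), one argument or row to a line, values as JSON. play_rows: Moves the arm, as the interface text tells. Its arguments: {"type":"object","properties":{"rows":{"type":"array","items":{"type":"array"}},"grip_force":{"type":"number"}},"required":["rows"]}

```bash
mkdir -p pics; cat > h.py <<'E'
from station import *
import numpy as np, cv2
from scipy.spatial.transform import Rotation as R
def cam(n):
    c=get_calibration(n); f=200/np.tan(np.radians(c["vfov"])/2); return c,f
def rot(a):
    a=np.array(a,float); return a if a.shape==(3,3) else R.from_quat(a).as_matrix()
def rays(c,f,uv):
    uv=np.asarray(uv,float).reshape(-1,2); K=np.array([[f,0,c["cx"]],[0,f,c["cy"]],[0,0,1.]])
    n=cv2.undistortPoints(uv[:,None],K,np.array([c["k1"],0,0,0.]))[:,0]
    return np.c_[n,np.ones(len(n))]
def pts(c,f,uv,d): return (rays(c,f,uv)*np.asarray(d).reshape(-1,1))@rot(c["attitude"]).T+np.array(c["xyz"])
def plane(c,f,uv,z):
    d=rays(c,f,uv)@rot(c["attitude"]).T; o=np.array(c["xyz"]); return o+d*((z-o[2])/d[:,2:])
def cloud(n):
    c,f=cam(n); im,d=snapshot(n); v,u=np.mgrid[:400,:640]
    return c,f,im,d,pts(c,f,np.c_[u.ravel(),v.ravel()],d.ravel()).reshape(400,640,3)
E
python3 - <<'E'
from h import *
for n in ("scene","side","wrist"):
    c,f,im,d,P=cloud(n); print(n,c,f); cv2.imwrite(f"pics/{n}0.png",im[...,::-1]); np.savez(f"{n}0.npz",im=im,d=d,P=P)
s=sense(); print(s)
E
```

```text
scene {'vfov': 55.243580944293306, 'cx': 313.6770238905155, 'cy': 201.99925410712595, 'k1': 0.014308802750145266, 'xyz': array([1.37490161, 0.10264896, 0.70674605]), 'attitude': array([ 0.65138142,  0.60379012, -0.31460037, -0.33491243])} 382.21060313586577
side {'vfov': 51.9683218190576, 'cx': 319.3223560039939, 'cy': 199.61224069466084, 'k1': -0.08533794509597996, 'xyz': array([0.08417097, 1.22379065, 0.7851642 ]), 'attitude': array([-0.16105793,  0.84707353, -0.49490683,  0.10767551])} 410.34864064149616
wrist {'vfov': 63.165170433903775, 'cx': 314.671232518488, 'cy': 200.3148214951444, 'k1': -0.021940931196584367, 'xyz': array([0.62563334, 0.08321436, 0.37400824]), 'attitude': array([ 9.86315724e-01, -5.26352705e-04, -1.11105709e-03,  1.64862916e-01])} 325.31687400955315
{'t': 0.15, 'q': array([-1.78475817e-01,  5.28289179e-01,  1.43360257e+00,  1.12136501e-05,
        1.18138253e+00, -1.78516387e-01]), 'qd': array([ 0.00087193, -0.00371412, -0.00472167,  0.00081953, -0.00222368,
       -0.00026268]), 'tau': array([ 1.17890530e-03, -4.42742836e+01, -1.78276026e+01, -2.15643640e-04,
        5.61750654e-03, -9.84718270e-06]), 'tcp_pos': array([6.24473013e-01, 1.42687464e-04, 2.38537660e-01]), 'tool_rot': array([ 7.07093696e-01,  7.07119366e-01, -4.75276424e-04, -6.93614871e-04]), 'force': array([0.37023059, 0.06512759, 1.07773515]), 'ft_torque': array([-0.05848457,  0.00731223,  0.02212153]), 'gripper_force': 0.0, 'finger_gap': 0.9955315112025522}
```

View pics/scene0.png

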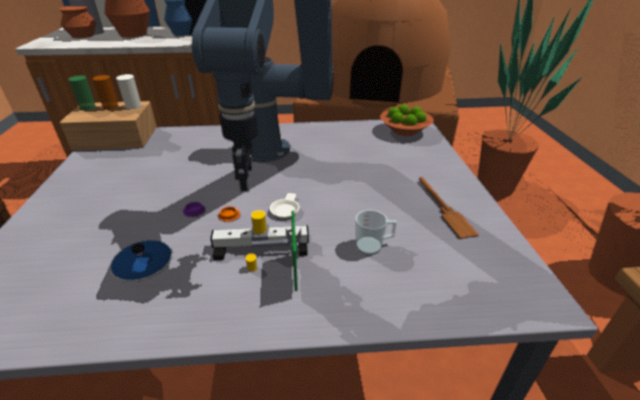

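View pics/side0.png

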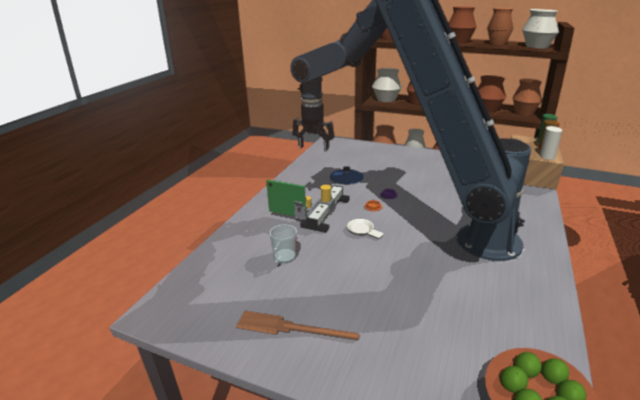

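The scene view shows the cap on the plunger at (259,222), the orange holder at (229,213) and a purple look-alike at (194,209). A smaller cap stands at (251,262), the lid is at (141,258), the board at (295,250) and the measuring cup at (370,230). The side view agrees, with the cap at (326,194) and the holder at (373,205).

```bash
python3 - <<'E'
from h import *
for n,boxes in (("scene",dict(cap=(245,205,275,240),holder=(214,200,244,225),board=(285,205,305,292),lid=(105,238,178,280))),("side",dict(cap=(316,182,336,206),holder=(360,196,386,213),board=(260,175,310,222),lid=(325,165,368,186)))):
    z=np.load(n+"0.npz"); im,d,P=z["im"],z["d"],z["P"]; c,f=cam(n)
    h=cv2.cvtColor(im,cv2.COLOR_RGB2HSV)
    for k,(a,b,e,g) in boxes.items():
        lo,hi=dict(cap=(18,32),holder=(5,16),board=(50,75),lid=(100,120))[k]
        m=np.zeros(d.shape,bool); m[b:g,a:e]=1
        m&=(h[...,0]>=lo)&(h[...,0]<=hi)&(h[...,1]>130)&(h[...,2]>40)&(d>0)
        Q=P[m]; print(n,k,m.sum(),"min",Q.min(0).round(3),"max",Q.max(0).round(3),"med",np.median(Q,0).round(4))
        if k=="cap":
            t=Q[Q[:,2]>Q[:,2].max()-.006]; print("  top",len(t),t.mean(0).round(4), (t[:,:2].min(0)+t[:,:2].max(0))/2)
        if k=="holder":
            v,u=np.nonzero(m); q=plane(c,f,np.c_[u,v],.016)[:,:2]; r=cv2.minEnclosingCircle(q.astype(np.float32)); print("  circ",r, (q.min(0)+q.max(0))/2)
        if k=="board":
            t=Q[Q[:,2]>.03]; A=t[:,:2]-t[:,:2].mean(0); w=np.linalg.svd(A,full_matrices=False)[2][0]; print("  dir",w,np.degrees(np.arctan2(*w[::-1])),(A@w).min(),(A@w).max(),t.mean(0))
E
```

```text
scene cap 283 min [ 0.409 -0.017 -0.002] max [0.6   0.029 0.112] med [0.5911 0.0133 0.0972]
  top 107 [0.5791 0.0124 0.1091] [0.57959808 0.0118713 ]
scene holder 238 min [ 0.399 -0.122  0.   ] max [ 0.459 -0.06   0.018] med [ 0.4272 -0.0913  0.0055]
  circ ((0.4407622516155243, -0.09103874862194061), 0.03603348135948181) [ 0.44138771 -0.08771503]
scene board 152 min [0.633 0.098 0.058] max [0.77  0.107 0.152] med [0.747  0.1016 0.1484]
  dir [ 0.99996678 -0.0081516 ] -0.46705769983393297 -0.09817193813047848 0.038941781569295016 [0.7314649  0.10173371 0.13615904]
scene lid 1473 min [ 0.542 -0.368  0.005] max [ 0.68  -0.228  0.048] med [ 0.6278 -0.2891  0.0153]
side cap 141 min [ 0.555 -0.003  0.058] max [0.591 0.036 0.113] med [0.5688 0.027  0.0944]
  top 47 [0.5721 0.0171 0.1099] [0.57305479 0.01617243]
side holder 129 min [ 0.392 -0.117 -0.   ] max [ 0.454 -0.057  0.02 ] med [ 0.4223 -0.0836  0.0072]
  circ ((0.4202377200126648, -0.0761188343167305), 0.03827900066971779) [ 0.41739361 -0.07562591]Traceback (most recent call last):
  File "<stdin>", line 9, in <module>
    return umr_minimum(a, axis, None, out, keepdims, initial, where)
ValueError: zero-size array to reduction operation minimum which has no identity
```

View pics/wrist0.png

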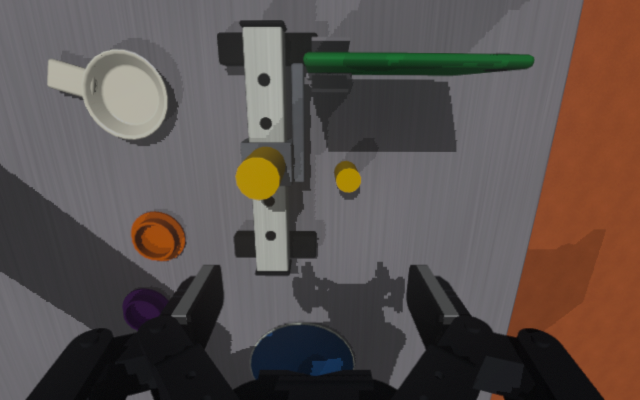

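The wrist view shows the cap top at (258,178), the holder at (158,237), rail holes at (264,80), (266,123), (268,201) and (270,236), and the board at (305–533,62). The rail's +y points up in the image (world +y), so the lid is on the −y side.

```bash
python3 - <<'E'
from h import *
z=np.load("wrist0.npz"); im,d,P=z["im"],z["d"],z["P"]; c,f=cam("wrist")
h=cv2.cvtColor(im,cv2.COLOR_RGB2HSV)
def comp(lo,hi,x,zh):
    m=((h[...,0]>=lo)&(h[...,0]<=hi)&(h[...,1]>130)&(h[...,2]>60)).astype(np.uint8)
    n,l=cv2.connectedComponents(m); return l==l[x[1],x[0]]
cap=comp(18,32,(258,178),0); t=P[cap&(P[...,2]>.104)]; print("cap",cap.sum(),t[:,2].mean(),cv2.minEnclosingCircle(t[:,:2].astype(np.float32)),t.mean(0))
ho=comp(3,17,(158,214),0)
for lo,hi in((.013,.022),(-.003,.006)):
  t=P[ho&(P[...,2]>lo)&(P[...,2]<hi)]; print("holder",len(t),cv2.minEnclosingCircle(t[:,:2].astype(np.float32)),np.median(t,0))
print("hole px z",plane(c,f,[[264,80],[266,123],[268,201],[270,236]],.05).round(4))
b=comp(45,80,(420,62),0); t=P[b&(P[...,2]>.146)]; print("board",len(t),t.min(0),t.max(0)); p=np.polyfit(t[:,0],t[:,1],1); print(p)
# rail top edges
m=(abs(P[...,2]-.05)<.003)&(h[...,1]<60); t=P[m&(abs(P[...,0]-.575)<.06)&(P[...,1]>-.13)&(P[...,1]<.16)]; r=cv2.minAreaRect(t[:,:2].astype(np.float32)); print("rail",len(t),r)
print(rot(sense()["tool_rot"]).round(3))
E
```

```text
cap 1922 0.11085558131745799 ((0.5976055860519409, 0.03891638666391373), 0.052520111203193665) [0.57740225 0.01286278 0.11085558]
holder 450 ((0.4277137219905853, -0.09248198568820953), 0.02694707363843918) [ 0.42821791 -0.0892087   0.01649324]
holder 1252 ((0.42473122477531433, -0.09264180809259415), 0.03638789802789688) [ 0.42936012 -0.08949558  0.00450667]
hole px z [[ 0.5776  0.0911  0.05  ]
 [ 0.5776  0.0515  0.05  ]
 [ 0.5757 -0.029   0.05  ]
 [ 0.576  -0.0696  0.05  ]]
board 2526 [0.61770856 0.08321436 0.14605422] [0.76543786 0.10568228 0.37400824]
[0.00133763 0.10048628]
rail 7248 ((0.5841147899627686, 0.01150549203157425), (0.26030951738357544, 0.06617911159992218), 86.95454406738281)
[[-0.     1.    -0.002]
 [ 1.     0.     0.   ]
 [ 0.    -0.002 -1.   ]]
```

>>> play_rows(
  rows=[
    [[0,0,0],[6,-24,0],0],
    [[0,0,0],[6,-24,0],0],
    [[0,0,0],[0,0,30],0],
    [[0,0,0],[0,0,35],0],
    [[0,0,0],[0,0,35],0],
    [[0,0,0],[0,0,30],0],
    [[0,0,0],[0,0,16],0],
    [[0,0,0],[0,0,9],0],
    [[0,0,0],[0,0,0],0],
  ],
  grip_force=30,
)

```text
t: 0.9
tcp_pos: [0.5755, 0.0122, 0.0821]
tool_rot: [0.707, 0.707, -0.001, -0.002]
force: [-0.5, 0.4, 0.2]
finger_gap: 0.996
gripper_force: 0.0
```

```bash
python3 - <<'E'
from h import *
im,d=snapshot("wrist"); cv2.imwrite("pics/w1.png",im[...,::-1]); s=sense(); print(s["tcp_pos"],s["force"],s["t"])
E
```

```text
[0.57666743 0.01203828 0.08363562] [0.2546297  0.70940606 0.6638879 ] 0.95
```

View pics/w1.png

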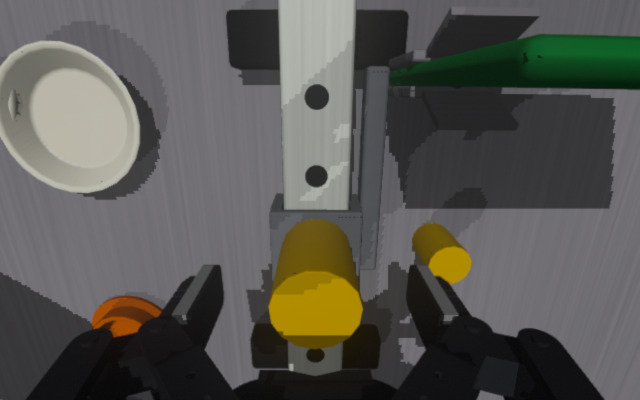

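The cap (316,305) is centred between the jaws. I close on it next.

>>> play_rows(
  rows=[
    [[0,0,0],[0,0,0],0.45],
    [[0,0,0],[0,0,0],0.65],
    [[0,0,0],[0,0,0],0.65],
    [[0,0,0],[0,0,0],0.65],
    [[0,0,0],[0,0,0],0.7],
    [[0,0,0],[0,0,0],0.7],
    [[0,0,0],[0,0,0],0.7],
  ],
  grip_force=30,
)

```text
t: 1.53
tcp_pos: [0.5777, 0.0119, 0.0857]
tool_rot: [0.707, 0.707, 0.001, 0.001]
force: [-0.6, 0.2, 6.1]
finger_gap: 0.445
gripper_force: 29.8
```

>>> play_rows(
  rows=[
    [[0,0,0],[0,0,-8],0.7],
    [[0,0,0],[0,0,-14],0.7],
    [[0,0,0],[0,0,-16],0.7],
    [[0,0,0],[0,0,-16],0.7],
    [[0,0,0],[0,0,-14],0.7],
    [[0,0,0],[0,0,-6],0.7],
    [[0,0,0],[0,0,0],0.7],
    [[0,0,0],[0,0,0],0.7],
  ],
)

```text
t: 2.2
tcp_pos: [0.5768, 0.0121, 0.1584]
tool_rot: [0.707, 0.707, 0.0, 0.0]
force: [0.0, -0.0, 0.2]
finger_gap: 0.443
gripper_force: 30.2
```

```bash
python3 - <<'E'
from h import *
c,f,im,d,P=cloud("wrist"); cv2.imwrite("pics/w2.png",im[...,::-1]); s=sense(); print(s["tcp_pos"],s["force"],s["t"],s["finger_gap"])
h=cv2.cvtColor(im,cv2.COLOR_RGB2HSV)
m=(h[...,0]>=3)&(h[...,0]<=17)&(h[...,1]>130)&(h[...,2]>60)&(P[...,0]<.5)
t=P[m&(P[...,2]>.013)&(P[...,2]<.02)]; print(len(t),cv2.minEnclosingCircle(t[:,:2].astype(np.float32)))
r=(h[...,1]>150)&((h[...,0]<5)|(h[...,0]>174))&(P[...,2]>.06)&(P[...,2]<.11)&(P[...,0]>.5); t=P[r]; print("knob",len(t)); 
if len(t): u=t[t[:,2]>t[:,2].max()-.004]; print(t.min(0),t.max(0),u.mean(0))
E
```

```text
[0.57640992 0.01210471 0.15781292] [-0.51331613 -0.40535661 -1.2109874 ] 2.25 0.44477059944672537
650 ((0.42696624994277954, -0.09193868935108185), 0.027232134714722633)
knob 341
[0.5670356  0.0168894  0.07366648] [0.58629317 0.02350205 0.10447299] [0.57615732 0.02068059 0.10231466]
```

View pics/w2.png

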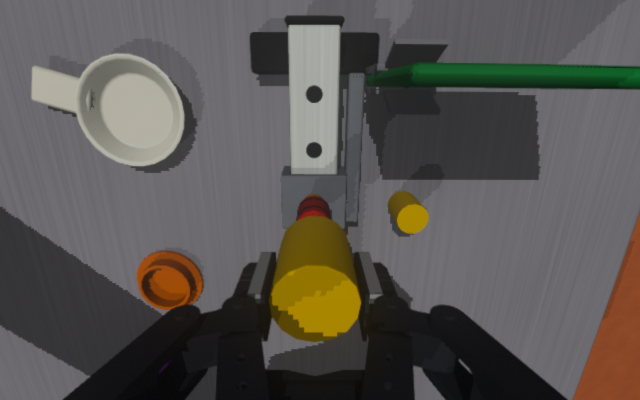

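The cap is held at (316,295), clear of the red knob (313,207). The holder is at (169,280).

```bash
python3 - <<'E'
from h import *
c,f,im,d,P=cloud("wrist"); s=sense(); print(s["tcp_pos"],s["tool_rot"])
h=cv2.cvtColor(im,cv2.COLOR_RGB2HSV)
m=(h[...,0]>=18)&(h[...,0]<=32)&(h[...,1]>130)&(h[...,2]>60)&(P[...,2]>.12)&(abs(P[...,0]-.577)<.03)
t=P[m]; print(t.min(0),t.max(0),np.percentile(t[:,2],[50,80,90]))
T=t[t[:,2]>.178]; print(len(T),T.min(0),T.max(0),cv2.minEnclosingCircle(T[:,:2].astype(np.float32)))
A=np.c_[T[:,:2],np.ones(len(T))]; print(np.linalg.lstsq(A,T[:,2],rcond=None)[0])
E
```

```text
[0.57623829 0.01213838 0.15747775] [ 7.07121963e-01  7.07090985e-01 -5.36564276e-04 -7.61458419e-04]
[ 0.55871888 -0.00693665  0.12915413] [0.5963825  0.09521176 0.2933816 ] [0.18198587 0.18266995 0.18294187]
5896 [ 0.55871888 -0.00693665  0.17800691] [0.59635104 0.09521176 0.2933816 ] ((0.5797557234764099, 0.04414060711860657), 0.05121775344014168)
[0.00090944 0.41110509 0.17651348]
```

>>> play_rows(
  rows=[
    [[0,0,0],[-8,-12,0],0.7],
    [[0,0,0],[-14,-20,0],0.7],
    [[0,0,0],[-16,-23,0],0.7],
    [[0,0,0],[-16,-23,0],0.7],
    [[0,0,0],[-16,-23,0],0.7],
    [[0,0,0],[-16,-23,0],0.7],
    [[0,0,0],[-12,-17,0],0.7],
    [[0,0,0],[-6,-9,0],0.7],
    [[0,0,0],[0,0,0],0.7],
    [[0,0,0],[0,0,0],0.7],
  ],
)

```text
t: 3.13
tcp_pos: [0.4274, -0.0922, 0.1581]
tool_rot: [0.708, 0.707, 0.0, 0.0]
force: [0.6, 0.3, -0.6]
finger_gap: 0.446
gripper_force: 30.2
```

>>> play_rows(
  rows=[
    [[0,0,0],[0,0,12],0.7],
    [[0,0,0],[0,0,22],0.7],
    [[0,0,0],[0,0,26],0.7],
    [[0,0,0],[0,0,22],0.7],
    [[0,0,0],[0,0,16],0.7],
    [[0,0,0],[0,0,10],0.7],
    [[0,0,0],[0,0,4],0.7],
    [[0,0,0],[0,0,3],0.7],
    [[0,0,0],[0,0,3],0.7],
    [[0,0,0],[0,0,0],0.7],
    [[0,0,0],[0,0,0],0.7],
  ],
)

```text
t: 4.05
tcp_pos: [0.4275, -0.092, 0.0407]
tool_rot: [0.707, 0.707, 0.0, 0.001]
force: [0.3, -0.3, 0.1]
finger_gap: 0.445
gripper_force: 30.2
```

```bash
python3 - <<'E'
from h import *
o=[]
for n in("side","wrist"):
    im,d=snapshot(n); s=sense(); print(s["tcp_pos"],s["force"])
    o.append(im)
a=cv2.resize(o[0][160:240,320:448],(640,400)); cv2.imwrite("pics/w3.png",np.hstack([a,o[1]])[:, :, ::-1][:, 0:1280]) 
x=cv2.resize(cv2.imread("pics/w3.png"),(800,250)); cv2.imwrite("pics/w3.png",x)
E
```

```text
[ 0.42744132 -0.0920406   0.04080145] [ 0.50401659  0.45395877 -0.74390131]
[ 0.42739472 -0.09208819  0.04085041] [ 0.00664609  0.35361634 -0.20711331]
```

View pics/w3.png

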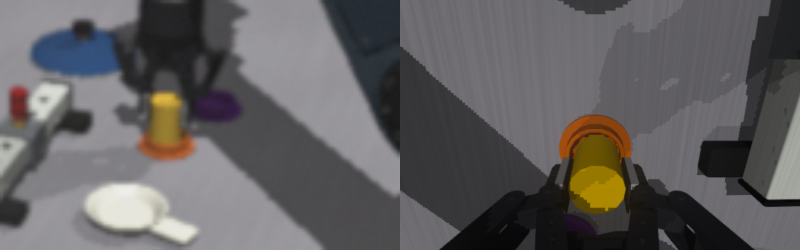

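The cap sits at the holder in both views and no force shows, so its rim is already inside the recess. I lower it the last 8 mm.

>>> play_rows(
  rows=[
    [[0,0,0],[0,0,3],0.7],
    [[0,0,0],[0,0,3],0.7],
    [[0,0,0],[0,0,1.5],0.7],
    [[0,0,0],[0,0,0],0.7],
    [[0,0,0],[0,0,0],0.7],
  ],
)

```text
t: 4.57
tcp_pos: [0.4271, -0.0921, 0.0332]
tool_rot: [0.707, 0.707, 0.0, 0.0]
force: [-0.5, 0.6, 6.7]
finger_gap: 0.444
gripper_force: 30.7
```

>>> play_rows(
  rows=[
    [[0,0,0],[0,0,0],0.5],
    [[0,0,0],[0,0,0],0.3],
    [[0,0,0],[0,0,0],0.1],
    [[0,0,0],[0,0,0],0],
    [[0,0,0],[0,0,0],0],
    [[0,0,0],[0,0,-15],0],
    [[0,0,0],[0,0,-30],0],
    [[0,0,0],[0,0,-35],0],
    [[0,0,0],[0,0,-35],0],
    [[0,0,0],[0,0,-15],0],
    [[0,0,0],[0,0,0],0],
  ],
)

```text
t: 5.48
tcp_pos: [0.429, -0.0929, 0.1661]
tool_rot: [0.707, 0.707, 0.001, 0.004]
force: [0.4, -0.8, -0.0]
finger_gap: 1.002
gripper_force: 0.0
```

```bash
python3 - <<'E'
from h import *
c,f,im,d,P=cloud("wrist"); s=sense(); print(s["tcp_pos"],s["t"],s["finger_gap"])
h=cv2.cvtColor(im,cv2.COLOR_RGB2HSV)
m=(h[...,0]>=18)&(h[...,0]<=32)&(h[...,1]>130)&(h[...,2]>60)&(P[...,2]<.07)&(P[...,0]<.5)
T=P[m&(P[...,2]>.052)]; print(T[:,2].mean(),cv2.minEnclosingCircle(T[:,:2].astype(np.float32)))
print(np.linalg.lstsq(np.c_[T[:,:2],np.ones(len(T))],T[:,2],rcond=None)[0])
z=(h[...,1]>150)&((h[...,0]<5)|(h[...,0]>174))
# knob from scene+side
for n in("scene","side"):
    c,f,im,d,P=cloud(n); h=cv2.cvtColor(im,cv2.COLOR_RGB2HSV)
    r=(h[...,1]>120)&((h[...,0]<6)|(h[...,0]>174))&(abs(P[...,0]-.577)<.03)&(abs(P[...,1]-.011)<.03)&(P[...,2]>.06); t=P[r]
    print(n,len(t),t.min(0),t.max(0),t.mean(0))
E
```

```text
[ 0.42794379 -0.09239537  0.16433645] 5.5333 1.0005920823083911
0.0578366198211563 ((0.4278418719768524, -0.09240622818470001), 0.019073061645030975)
[-0.00013353 -0.02197924  0.05588883]
scene 79 [0.56697034 0.00448296 0.07606989] [0.58989466 0.02174346 0.1045567 ] [0.58324701 0.01314678 0.09384637]
side 36 [0.56402203 0.00741549 0.06968496] [0.57704516 0.02818773 0.10562613] [0.57081419 0.02127604 0.08997301]
```

The cap is in the holder: top at 57.8 mm, centred and upright. I return to the knob.

>>> play_rows(
  rows=[
    [[0,0,0],[10,14,0],0],
    [[0,0,0],[18,26,0],0],
    [[0,0,0],[20,29,0],0],
    [[0,0,0],[20,29,0],0],
    [[0,0,0],[18,26,0],0],
    [[0,0,0],[12,17,0],0],
    [[0,0,0],[6,9,0],0],
    [[0,0,0],[0,0,20],0],
    [[0,0,0],[0,0,30],0],
    [[0,0,0],[0,0,24],0],
    [[0,0,0],[0,0,12],0],
    [[0,0,0],[0,0,0],0],
  ],
)

```text
t: 6.63
tcp_pos: [0.5734, 0.0121, 0.0728]
tool_rot: [0.707, 0.707, -0.003, -0.004]
force: [0.6, -0.6, -0.0]
finger_gap: 0.995
gripper_force: 0.0
```

>>> play_rows(
  rows=[
    [[0,0,0],[0,0,0],0.4],
    [[0,0,0],[0,0,0],0.6],
    [[0,0,0],[0,0,0],0.7],
    [[0,0,0],[0,0,0],0.8],
    [[0,0,0],[0,0,0],0.85],
    [[0,0,0],[0,0,0],0.85],
    [[0,0,0],[0,0,0],0.85],
    [[0,0,0],[0,0,0],0.85],
  ],
  grip_force=40,
)

```text
t: 7.3
tcp_pos: [0.576, 0.012, 0.0781]
tool_rot: [0.707, 0.707, -0.001, -0.0]
force: [-2.5, -0.6, 6.4]
finger_gap: 0.254
gripper_force: 39.2
```

>>> play_rows(
  rows=[
    [[0,0,0],[0,0,-3],0.85],
    [[0,0,0],[0,0,-4],0.85],
    [[0,0,0],[0,0,-3],0.85],
    [[0,0,0],[0,0,-2],0.85],
    [[0,0,0],[0,0,0],0.85],
    [[0,0,0],[0,0,0],0.85],
    [[0,0,0],[0,0,0],0.85],
  ],
)

```text
t: 7.88
tcp_pos: [0.576, 0.0121, 0.0883]
tool_rot: [0.707, 0.707, -0.001, -0.001]
force: [-2.5, -1.6, -6.9]
finger_gap: 0.259
gripper_force: 39.5
```

```bash
python3 - <<'E'
from h import *
c,f,im,d,P=cloud("wrist"); s=sense(); print(s["tcp_pos"],s["t"],s["finger_gap"],s["force"])
c,f,im2,d,P=cloud("side")
x=np.hstack([cv2.resize(im2[165:235,270:382],(640,400)),im]); cv2.imwrite("pics/w4.png",cv2.resize(x,(800,250))[...,::-1])
E
```

```text
[0.5760768  0.01208581 0.08833726] 7.9333 0.25960237393454627 [-3.35726596 -2.35920465 -6.87461941]
```

View pics/w4.png

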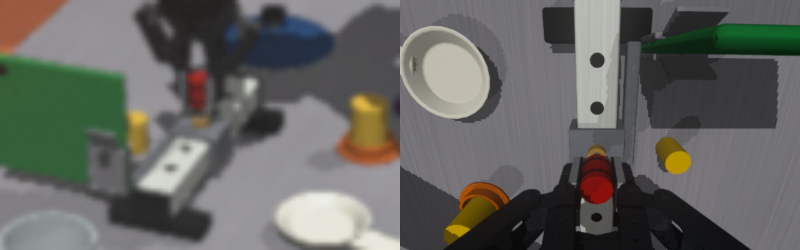

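The knob is gripped and raised, with the brass shaft visible below it. The force is close to the spring's at 12 mm. I raise it a little more, then slide.

>>> play_rows(
  rows=[
    [[0,0,0],[0,0,-1],0.85],
    [[0,0,0],[0,0,-0.5],0.85],
    [[0,0,0],[0,0,0],0.85],
    [[0,0,0],[0,0,0],0.85],
  ],
)

```text
t: 8.32
tcp_pos: [0.5761, 0.0122, 0.0901]
tool_rot: [0.707, 0.707, -0.001, -0.001]
force: [-4.3, -1.9, -7.1]
finger_gap: 0.259
gripper_force: 39.4
```

>>> play_rows(
  rows=[
    [[0,0,0],[-2,0,0],0.85],
    [[0,0,0],[-4,0,0],0.85],
    [[0,0,0],[-6,0,0],0.85],
    [[0,0,0],[-6,0,0],0.85],
    [[0,0,0],[-6,0,0],0.85],
    [[0,0,0],[-6,0,0],0.85],
    [[0,0,0],[-5,0,0],0.85],
    [[0,0,0],[-4,0,0],0.85],
    [[0,0,0],[-1,0,0],0.85],
    [[0,0,0],[0,0,0],0.85],
    [[0,0,0],[0,0,0],0.85],
  ],
)

```text
t: 9.23
tcp_pos: [0.576, -0.0284, 0.0901]
tool_rot: [0.707, 0.707, -0.001, -0.001]
force: [-5.2, -1.7, -7.7]
finger_gap: 0.258
gripper_force: 39.5
```

```bash
python3 - <<'E'
from h import *
z=np.load("wrist0.npz")["P"]
for n in("scene","side","wrist"):
    c,f,im,d,P=cloud(n); h=cv2.cvtColor(im,cv2.COLOR_RGB2HSV)
    g=(h[...,0]>45)&(h[...,0]<80)&(h[...,1]>120)&(P[...,2]>.06)&(P[...,2]<.155)&(abs(P[...,1]-.08)<.04)&(P[...,0]>.6)&(P[...,0]<.8)
    g2=g&(P[...,2]>.145); print(n,g2.sum(),"board y",np.median(P[g2][:,1]),P[g2][:,1].min(),P[g2][:,1].max())
    try:
        q=np.load(n+"0.npz"); I,P0=q["im"],q["P"]; h=cv2.cvtColor(I,cv2.COLOR_RGB2HSV)
        g=(h[...,0]>45)&(h[...,0]<80)&(h[...,1]>120)&(P0[...,2]>.145)&(P0[...,2]<.155)&(abs(P0[...,1]-.1)<.03)&(P0[...,0]>.6)&(P0[...,0]<.8)
        print("  before",g.sum(),np.median(P0[g][:,1]),P0[g][:,1].min(),P0[g][:,1].max())
    except Exception as e: print(e)
cv2.imwrite("pics/w5.png",im[...,::-1]); s=sense(); print(s["tcp_pos"],s["force"])
E
```

```text
scene 145 board y 0.06263099677143216 0.056501353469257234 0.06546096160478848
  before 107 0.1017168985164826 0.09773343722250429 0.1056976695171144
side 14 board y 0.06666031440396358 0.06090147688491565 0.07014989518544201
  before 11 0.10631638658135922 0.1028378332472284 0.11095742949415754
wrist 6195 board y 0.0605567948462339 0.056314639297893966 0.0653356573876755
  before 3232 0.10061520958981449 0.09619647545142565 0.10571842027258085
[ 0.57595869 -0.02840898  0.09003274] [-4.73425986  0.16971859 -6.51977908]
```

View pics/w5.png

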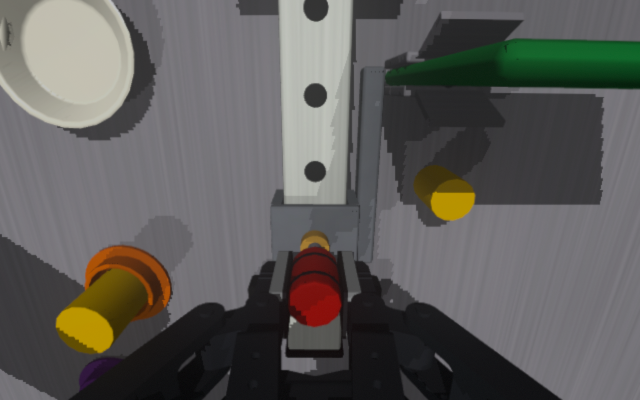

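The wrist view shows the section shifted: the middle hole is now exposed at (315,171) and the board has moved about 40 mm. I lower the pin.

>>> play_rows(
  rows=[
    [[0,0,0],[0,0,2],0.85],
    [[0,0,0],[0,0,2],0.85],
    [[0,0,0],[0,0,3],0.85],
    [[0,0,0],[0,0,3],0.85],
    [[0,0,0],[0,0,2],0.85],
    [[0,0,0],[0,0,1.5],0.85],
    [[0,0,0],[0,0,0],0.85],
    [[0,0,0],[0,0,0],0.85],
    [[0,0,0],[0,0,0],0.85],
  ],
)

```text
t: 10.13
tcp_pos: [0.576, -0.0284, 0.0781]
tool_rot: [0.707, 0.707, -0.001, -0.001]
force: [-7.5, -0.2, 2.4]
finger_gap: 0.26
gripper_force: 40.6
```

>>> play_rows(
  rows=[
    [[0,0,0],[0,-0.5,0.5],0.85],
    [[0,0,0],[0,-0.3,1],0.85],
    [[0,0,0],[0,0,0.5],0.85],
    [[0,0,0],[0,0,0],0.85],
    [[0,0,0],[0,0,0],0.85],
  ],
)

```text
t: 10.55
tcp_pos: [0.576, -0.0284, 0.078]
tool_rot: [0.707, 0.707, -0.0, 0.0]
force: [-9.6, 1.0, 13.2]
finger_gap: 0.256
gripper_force: 41.6
```

```bash
python3 - <<'E'
from h import *
for n in("scene","side","wrist"):
    c,f,im,d,P=cloud(n); h=cv2.cvtColor(im,cv2.COLOR_RGB2HSV)
    r=(h[...,1]>130)&((h[...,0]<6)|(h[...,0]>174))&(abs(P[...,0]-.577)<.02)&(abs(P[...,1]+.03)<.03)&(P[...,2]>.05)&(P[...,2]<.13); t=P[r]
    print(n,len(t),"knob top",np.percentile(t[:,2],[50,90,98]).round(4), "ymean",t[:,1].min(),t[:,1].max())
    g=(h[...,0]>45)&(h[...,0]<80)&(h[...,1]>120)&(P[...,2]>.145)&(P[...,2]<.155)&(abs(P[...,1]-.08)<.04)&(P[...,0]>.6)&(P[...,0]<.8)
    print("  board y",np.median(P[g][:,1]))
    m=(h[...,0]>=18)&(h[...,0]<=32)&(h[...,1]>130)&(P[...,2]<.07)&(P[...,0]<.5)&(P[...,0]>.35)&(P[...,2]>.052)
    T=P[m]; 
    if len(T): print("  cap",len(T),np.median(T,0))
s=sense(); print(s["tcp_pos"],s["force"],s["gripper_force"],s["t"])
E
```

```text
Traceback (most recent call last):
IndexError: index -1 is out of bounds for axis 0 with size 0
```

```bash
python3 - <<'E'
from h import *
for n in("side","wrist"):
    c,f,im,d,P=cloud(n); h=cv2.cvtColor(im,cv2.COLOR_RGB2HSV)
    r=(h[...,1]>130)&((h[...,0]<6)|(h[...,0]>174))&(abs(P[...,0]-.577)<.02)&(abs(P[...,1]+.03)<.03)&(P[...,2]>.05)&(P[...,2]<.13); t=P[r]
    if len(t): print(n,len(t),"knob top",np.percentile(t[:,2],[50,90,98]).round(4), t.min(0),t.max(0))
    g=(h[...,0]>45)&(h[...,0]<80)&(h[...,1]>120)&(P[...,2]>.145)&(P[...,2]<.155)&(abs(P[...,1]-.08)<.04)&(P[...,0]>.6)&(P[...,0]<.8)
    print("  board y",np.median(P[g][:,1]))
    m=(h[...,0]>=18)&(h[...,0]<=32)&(h[...,1]>130)&(P[...,2]<.07)&(P[...,0]<.5)&(P[...,0]>.35)&(P[...,2]>.052)
    if m.any(): print("  cap",m.sum(),np.median(P[m],0))
s=sense(); print(s["tcp_pos"],s["force"],s["gripper_force"],s["t"])
E
```

```text
side 39 knob top [0.0929 0.1033 0.1046] [ 0.56642265 -0.03246765  0.0717282 ] [ 0.58482593 -0.01189842  0.10546166]
  board y 0.0673231009589601
  cap 45 [ 0.42536899 -0.08479267  0.05730329]
wrist 3225 knob top [0.1022 0.1033 0.1038] [ 0.56586597 -0.03989744  0.06073402] [ 0.5878811  -0.01670648  0.10474947]
  board y 0.060542707516777636
  cap 2763 [ 0.43023268 -0.08916205  0.0577886 ]
[ 0.57605047 -0.02843421  0.07801393] [-9.6093833   0.89529121 13.66367878] 41.62131428718567 10.7
```

```bash
python3 -c "
from station import *
print(sign_off())"
```

```text
the job is handed in; nothing more can be done
None
```

The job is handed in, and no verdict came back. By my last measurements, the cap is centred and upright in the orange holder. The section has moved 40 mm towards the pot lid, and the pin is fully down with the knob still held at about 41 N.

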